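# Seat a taper insert in its socket and tap it home

### The arm

A 7-joint arm with a two-finger parallel gripper is mounted at the origin on a cart in front of the work surface, level with it; the furniture and walls round the work are solid. World frame = base frame: x ahead of the robot, y to its left, z up, the work surface at z = 0. Lengths are in m, angles in rad, forces in N, time in s.
With the tool pointing down it reaches from about 0.35 to 0.9 m from the base axis. Payload 19.9 kg.
Tool frame: the origin (TCP) lies at the very end of the fingers, on their centre line; the grasp point (between the pads) lies 19 mm behind it; z points along the fingers, y is the line along which they close (so a half turn about z gives the same grasp; the last joint's range is limited). The gripper opens to 85 mm and grips with 20 to 120 N. Pads are 22 mm wide; open, the fingers measure 114 mm over their backs; the gripper's body (76 mm by 85 mm) begins 54 mm behind the grasp point. The pads swing forward as they close: fully open they stand 13 mm farther back than shut.
Start: joints at [1.286, 0.417, -0.01, 1.614, 0.005, 1.111, -0.053], TCP at [0.15, -0.607, 0.231] pointing down, gripper open.
Joint ranges: [-2.81, 2.81], [-0.39, 2.02], [-1.27, 1.25], [0.06, 2.57], [-1.19, 4.33], [0.19, 2], [-2.82, 2.82]. Speed limits (rad/s): [1.89, 1.89, 2.39, 2.39, 3.01, 3.01, 3.01].

### API

Orientations are given as a unit quaternion [x, y, z, w].
In Python, from rig import bot gives the robot as it stands.
- The arm moves only by the tool send_rows, never from a script. Its argument "moves" is a list of rows, each a list of 3 entries, a list of its own where there are three numbers: the shift along the tool's x, y, z normalised to -1 to 1, where 1 is 300 mm, then the turn about the tool's z normalised to -1 to 1, where 1 is 45 degrees, then the opening, from 0 (shut) to 1 (fully open). In form: [[[x, y, z], yaw, hand], ...]. A call has 1 to 20 rows; each row is the pose to reach, as a shift and turn from the pose commanded when the call began, along the tool's axes at that moment; what a row does not reach only later rows make up. A row lasts 1/10 s, in which the tool goes at most 50 mm and 8.59 degrees, less where a joint would pass 70% of its speed; a pose out of reach is approached as far as the arm can. A call with a number of a shift or a turn outside -1 to 1 is refused whole. A call with a gripper value outside its range is refused whole. The fingers move at their own pace and stop on an object; the grip force is fixed at half the most. Time passes only in rows, so rows that repeat a pose let the fingers close. It gives the time, the measured TCP pose, the force, the opening and the grip force at its end, in the units of the state.
- bot.state(): the state, without advancing time (a new reading comes with each control period).
- bot.snapshot(name): name is "side" or "top" or "wrist"; returns the picture (384x512x3 uint8, red, green, blue); there is no depth.
- bot.camera_info(name): a dict with "camera_matrix" (3x3 intrinsics, pixels), "cam_to_world" (4x4, takes a point from camera to world coordinates); the wrist camera has in their place "mount" (4x4, takes a point from camera to tool coordinates, whose origin is the TCP and whose axes are the flange's). Camera axes: x right, y down, z forward; pixel columns grow to the right and rows downward; lengths in m; the calibration is good to about 2 mm. A picture is of the moment at which its call begins: read the wrist's pose just before it. camera_info takes no time and is no camera call.
- bot.sign_off(): hands the job in; it is judged then, once.
Trained networks look in the newest picture that a camera, given by its name, has taken for a name from the list of things; names that differ only in an ending like _2 or _b are one class to them, and where a whole thing is asked for, a point or a joint stands for the part that bears it (a point fixed in the world has none). Each returns a list of dicts, best first, with "p" (0 to 1); they miss things now and then, are a little off and sometimes report something else, mostly with a low value. They report only what shows in the picture. A call takes as long as a camera call.
- bot.look_for(camera, name): "extent" ([left, top, right, bottom] in pixels, round what is visible of it).
- bot.silhouettes(camera, name): "region" (384x512 bool, what is visible of it) and "extent" ([left, top, right, bottom] in pixels, round what is visible of it).
The state is a dict: "time_s": time; "joint_positions": joint angles; "joint_vel": joint speeds; "joint_efforts": joint torques, N m; "position": TCP position; "tool_rot": TCP orientation; "force": force on the tool from outside, world axes, zero at the start; "ft_torque": the same for the moment, N m; "finger_gap": finger opening in m; "finger_force": force on a finger pad.
Only numpy, scipy, OpenCV 4.12 (cv2) and the standard library are available. Lean on these libraries where they do the work, as an engineer would, in place of code of your own. Each camera call takes 0.05 s, during which the arm holds its last target. There are 200 camera calls.

### The job

Take the vial-crimper insert with the tapered shank (round ringed grip, flat round head) from its rest and stand it, shank down, in the round socket, just lightly so that the inner sleeve stays up, and let go of it. Then tap it down on its head until the sleeve has gone right down into the housing, and leave the insert standing there upright. Leave the straight-shank insert with the square grip in the rest.

Things in the scene. Friction and masses are not known exactly. Their poses are not given: they have to be found in the camera images.
- anvil: tapered insert, bare steel, 103 mm tall, 0.25 kg. Origin: centre of the shank's small lower end; z up its axis. Shank 18 mm diameter at z 0, 36 mm at z 50; collar 52 mm from z 53 to 61; dark ringed round grip 28 mm from z 61 to 95 (hold here); flat round head 36 mm from z 95 to 103. Starts hanging upright by its collar in a hole of the rest, origin 23 mm over the worktop; raise it 60 mm to clear
- punch: the insert not wanted: 103 mm tall, straight 22 mm shank, the same 52 mm collar, square 20 mm dark grip and no head. Hangs in the other hole of the rest. Origin: centre of the shank's lower end; z up its axis
- rest: fixed rest: aluminium plate 90 x 190 mm on four legs, its top 76 mm over the worktop, with two 40 mm holes 85 mm apart along its y, at y -42 and +42 mm, one for each insert (either way round). Origin: centre of its underside, on the worktop. Behind the work, from 0.7 m ahead of the robot and a little left of its middle, stands a tall computer: swing past it pulled in
- sleeve_mouth (a point): centre of the steel taper sleeve's mouth in the socket; z up. The bore is 36 mm at the mouth, 18 mm 50 mm below; the seated shank has its small end about 50 mm below this point. The sleeve slides upright in a fixed grey housing, 72 mm diameter, rim 68 mm over the worktop. Mouth about 80 mm over the worktop when up, 68 mm (level with the rim) when down
- sleeve (a joint): how far the sleeve is driven down, m: 0 up (12 mm proud of the housing), 0.012 right down on its stop. About 10 N of push moves it and friction keeps it where it is left; the insert's own weight does not move it. Starts at 0 to 0.002

How it is judged:
On the way, in this order (a step that is already met when the one before it is completed fails the run):
1. the tapered insert stands in the socket, let go of, with the sleeve still up (driven less than 7 mm) (horizontal distance between anvil and sleeve_mouth below 0.01 m and z of anvil in the frame of sleeve_mouth below -0.04 m and angle between anvil's own z axis and vertical below 0.175 rad and contact force between the fingers and anvil below 0.2 N and value of joint sleeve below 0.007 m), for 0.2 s.
2. the sleeve has been driven down, at least 10 of its 12 mm, by the insert in it (horizontal distance between anvil and sleeve_mouth below 0.01 m and z of anvil in the frame of sleeve_mouth below -0.04 m and value of joint sleeve above 0.01 m), for 0.1 s.
At the end, for the whole second after the job is handed in: the tapered insert stands in the socket within 10 mm of its axis and 10 degrees of upright, its small end at least 40 mm below the sleeve's mouth, the sleeve driven down at least 10 of its 12 mm, the insert at rest (all of step 2 and angle between anvil's own z axis and vertical below 0.175 rad and linear speed of anvil below 0.02 m/s); the robot touches nothing.
It fails at once if the straight-shank insert is moved more than 30 mm (distance of punch from where it was at the start of the episode above 0.03 m).
It also fails if it takes over 51 s, if anything falls off the work surface, if the arm or the gripper's body presses on something with over 40 N, if the wrist force passes 120 N, or if a joint passes its speed limit or range.

## Working session

There is one attempt and no reset: what is moved stays moved. The work goes in short steps, Python scripts to look and compute and a tool call to move; the robot and the scene stay as the last step left them, time stands still between calls to the robot, and variables do not carry over. Pictures are saved under pics/ and viewed, at most 12 in all, crops included, and the job is handed in when it is done.

Besides the shell and the picture viewer there is one more tool, called by a JSON object that holds its "method" and its "body". send_rows: Moves the arm, as the interface text tells. Scaled input: -1 to 1 covers 300 mm each way for a shift and 45 degrees each way for a turn. Its arguments: {"type":"object","properties":{"moves":{"type":"array","items":{"type":"array"}}},"required":["moves"]}

```bash
mkdir -p pics
cat > h.py <<'E'
from rig import bot
import numpy as np, cv2
from scipy.spatial.transform import Rotation as R
def ray(cam,uv):
    i=bot.camera_info(cam);K=np.array(i["camera_matrix"])
    if cam=="wrist":
        s=bot.state();T=np.eye(4);T[:3,:3]=R.from_quat(s["tool_rot"]).as_matrix();T[:3,3]=s["position"];T=T@np.array(i["mount"])
    else: T=np.array(i["cam_to_world"])
    d=T[:3,:3]@np.linalg.solve(K,[uv[0],uv[1],1]);return T[:3,3],d
def atz(cam,uv,z):
    o,d=ray(cam,uv);return (o+d*(z-o[2])/d[2]).round(4)
E
python3 - <<'E'
from h import *
s=bot.state();print(s)
ims=[]
for c in("top","side"):
    im=bot.snapshot(c);ims.append(im[:,:,::-1])
    print(c,np.array(bot.camera_info(c)["cam_to_world"]).round(3).tolist(),np.array(bot.camera_info(c)["camera_matrix"]).round(1).tolist())
    for n in("anvil","punch","rest","sleeve"):
        for d in bot.look_for(c,n)[:2]: print(c,n,d)
for c,i in zip(("top","side"),ims): cv2.imwrite(f"pics/{c}0.png",cv2.resize(i,(768,576),interpolation=cv2.INTER_CUBIC))
E
```

```text
{'time_s': 0.0, 'joint_positions': array([ 1.28653972,  0.41798744, -0.01031757,  1.61416541,  0.00469698,
        1.11070135, -0.052991  ]), 'joint_vel': array([-0.00070254,  0.00017808, -0.00071494, -0.00086078,  0.00094562,
        0.00038969, -0.0008884 ]), 'joint_efforts': array([ 3.27085163e-04, -8.64436340e+01,  6.79081231e-01, -4.34896302e+01,
        1.91234815e-02,  7.48054561e-03,  3.01196985e-05]), 'position': array([ 0.15015292, -0.60633917,  0.23065549]), 'tool_rot': array([ 9.92640736e-01,  1.21094951e-01, -1.16157377e-04, -6.07783983e-04]), 'force': array([-0.08463091, -0.26157319,  0.41537217]), 'ft_torque': array([-0.05282457, -0.00451957,  0.06975628]), 'finger_force': 0.0, 'finger_gap': 0.08595435229780682}
top [[-0.002, -0.996, 0.084, 0.413], [-1.0, 0.002, 0.01, 0.085], [-0.01, -0.084, -0.996, 0.944], [0.0, 0.0, 0.0, 1.0]] [[383.7, 0.0, 255.7], [0.0, 383.7, 190.7], [0.0, 0.0, 1.0]]
top anvil {'extent': [139.1, 180.0, 162.1, 207.3], 'p': 0.62}
top punch {'extent': [174.6, 172.6, 200.5, 194.6], 'p': 0.69}
top rest {'extent': [124.6, 158.7, 218.4, 221.0], 'p': 0.66}
top sleeve {'extent': [332.3, 177.1, 356.3, 198.1], 'p': 0.73}
side [[-0.998, -0.047, 0.041, 0.464], [-0.061, 0.675, -0.735, 0.857], [0.007, -0.736, -0.677, 0.766], [0.0, 0.0, 0.0, 1.0]] [[403.2, 0.0, 249.8], [0.0, 403.2, 195.1], [0.0, 0.0, 1.0]]
side rest {'extent': [225.8, 219.2, 284.9, 310.7], 'p': 0.87}
side sleeve {'extent': [251.5, 140.3, 263.7, 153.3], 'p': 0.69}
```

View pics/top0.png

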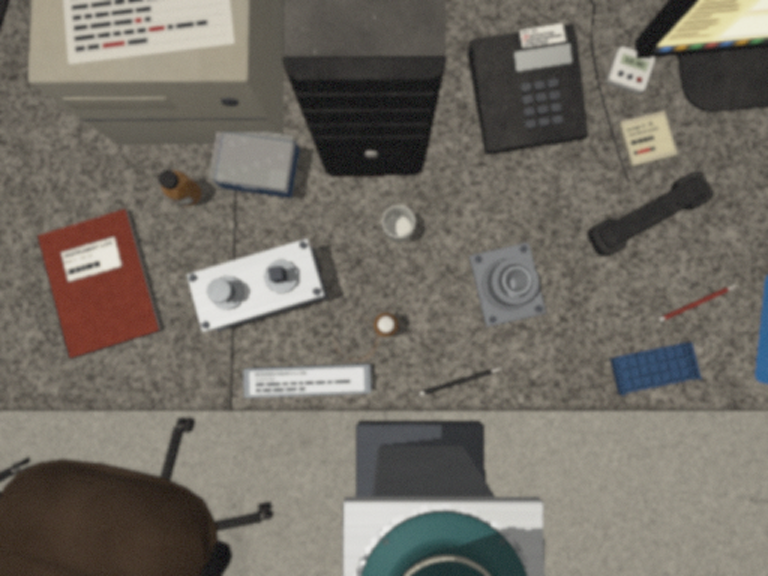

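View pics/side0.png

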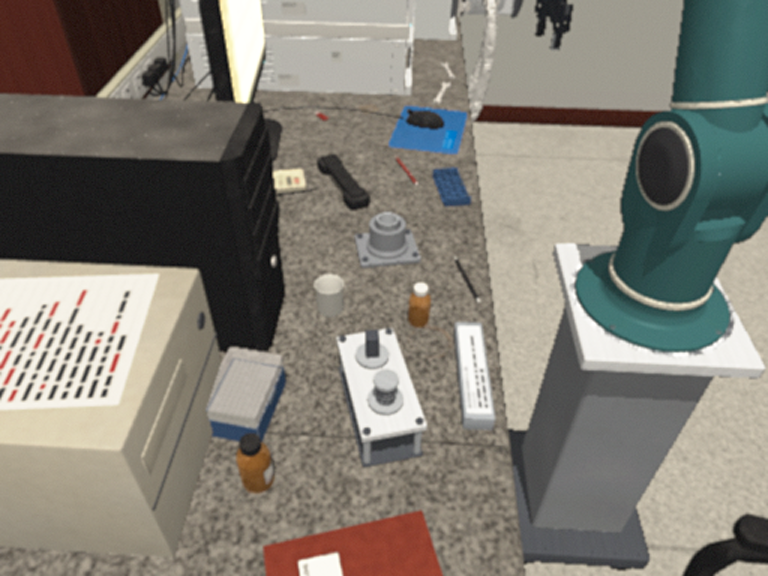

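The top view shows the anvil (round head) at about (220,291) in the enlarged picture, the punch (square grip) at (280,273) and the socket at (515,283). The computer's front is at row 175, columns 320-430. The side view agrees on all of them.

Run:
```python
from h import *
def cen(c,n):
    d=bot.silhouettes(c,n)
    for k in d[:2]:
        m=k["region"];ys,xs=np.nonzero(m);print(c,n,round(k["p"],2),np.round(k["extent"],1),xs.mean(),ys.mean())
for n in("anvil","punch","rest","sleeve"): cen("top",n)
cen("side","sleeve");cen("side","anvil")
f=1/1.5
for nm,u,z in(("head",(222,291),.126),("punchtop",(277,272),.126),("sleeve",(517,282),.08),("beaker",(400,222),.05),("bottle",(386,324),.05),("compL",(327,172),0),("compR",(420,172),0)):
    print(nm,atz("top",np.array(u)*f,z))
for u,z in(((193,276),.076),((304,244),.076),((207,325),.076),((317,294),.076)): print("screw",atz("top",np.array(u)*f,z))
for nm,u,z in(("head",(386,379),.126),("sleeve",(388,220),.08)): print("side",nm,atz("side",np.array(u)*f,z))
print(R.from_quat(bot.state()["tool_rot"]).as_matrix().round(3))
print(np.array(bot.camera_info("wrist")["mount"]).round(3).tolist(),bot.camera_info("wrist")["camera_matrix"])
```

```text
top anvil 0.63 [140.2 181.6 161.7 208. ] 149.85470085470087 194.53846153846155
top punch 0.63 [174.1 171.1 199.4 192.7] 187.02421307506054 183.47941888619854
top rest 0.56 [123.6 156.  219.5 222.2] 171.77571728481456 190.92862141357594
top sleeve 0.49 [333.3 179.1 354.  196.6] 345.4278606965174 185.6865671641791
side sleeve 0.43 [251.5 139.4 264.9 153. ] 257.6938775510204 147.8622448979592
side anvil 0.7 [244.8 244.  269.2 275.7] 256.4878048780488 262.70034843205576
head [0.4753 0.3236 0.126 ]
punchtop [0.5024 0.2452 0.126 ]
sleeve [ 0.4913 -0.1078  0.08  ]
beaker [0.5893 0.0673 0.05  ]
bottle [0.4292 0.0896 0.05  ]
compL [0.6845 0.1883 0.    ]
compR [0.6839 0.0325 0.    ]
screw [0.5021 0.3829 0.076 ]
screw [0.5507 0.2143 0.076 ]
screw [0.4277 0.3597 0.076 ]
screw [0.4742 0.1938 0.076 ]
side head [0.4771 0.333  0.126 ]
side sleeve [ 0.4929 -0.0968  0.08  ]
[[ 0.971  0.24  -0.   ]
 [ 0.24  -0.971 -0.   ]
 [-0.     0.    -1.   ]]
[[0.002, -0.956, -0.294, 0.075], [1.0, 0.002, -0.0, 0.0], [0.001, -0.294, 0.956, -0.144], [0.0, 0.0, 0.0, 1.0]] [[301.07658448   0.         250.76138204]
 [  0.         301.07658448 190.15314616]
 [  0.           0.           1.        ]]
```

{"method": "send_rows", "body": {"moves": [[[0.686,-0.689,0],-1,1],[[0.686,-0.689,0],-1,1],[[0.686,-0.689,0],-1,1],[[0.686,-0.689,0],-1,1],[[0.686,-0.689,0],-1,1],[[0.686,-0.689,0],-1,1],[[0.686,-0.689,0],-1,1],[[0.686,-0.689,0],-1,1]]}}

```text
time_s: 1.6
position: [0.3007, -0.3562, 0.2316]
tool_rot: [0.87, 0.492, -0.0, 0.0]
force: [-0.1, -0.2, 0.2]
finger_gap: 0.0853
finger_force: 0.0
```

```bash
cat >> h.py <<'E'
def go(p,yaw=None):
    "shift (normalised) to world p; yaw = wanted angle of tool y, deg"
    s=bot.state();M=R.from_quat(s["tool_rot"]).as_matrix()
    a=np.degrees(np.arctan2(M[1,1],M[0,1]))
    d=M.T@(np.array(p)-s["position"])/.3
    t=0 if yaw is None else -((yaw-a+90)%180-90)/45
    print("pos",s["position"].round(4),"ang",round(a,1),"tilt",np.degrees(np.arccos(-M[2,2])).round(2),"-> shift",d.round(4),"turn",round(t,3),"t",s["time_s"],"F",s["force"].round(1))
E
python3 -c "
from h import *
go([.49,-.10,.28],14)"
```

```text
pos [ 0.3007 -0.3562  0.2316] ang -31.0 tilt 0.04 -> shift [ 1.057   0.1008 -0.1617] turn -1.0 t 1.6 F [-0.1 -0.2  0.2]
```

{"method": "send_rows", "body": {"moves": [[[1,0.1,-0.16],-1,1],[[1,0.1,-0.16],-1,1],[[1,0.1,-0.16],-1,1],[[1,0.1,-0.16],-1,1],[[1,0.1,-0.16],-1,1],[[1,0.1,-0.16],-1,1],[[1,0.1,-0.16],-1,1],[[1,0.1,-0.16],-1,1],[[1,0.1,-0.16],-1,1]]}}

```text
time_s: 2.5
position: [0.4803, -0.1168, 0.2789]
tool_rot: [0.617, 0.787, -0.0, -0.0]
force: [0.0, -0.6, -0.2]
finger_gap: 0.0853
finger_force: 0.0
```

Run:
```python
from h import *
s=bot.state();im=bot.snapshot("wrist");cv2.imwrite("pics/w1.png",im[:,:,::-1])
for k in bot.silhouettes("wrist","sleeve")[:2]:
    m=k["region"];ys,xs=np.nonzero(m);e=k["extent"];print(k["p"],np.round(e,1),xs.mean(),ys.mean())
    print(atz("wrist",[(e[0]+e[2])/2,(e[1]+e[3])/2],.08),atz("wrist",[xs.mean(),ys.mean()],.08))
go([.476,.3265,.28],16)
```

```text
0.79 [248.7 141.6 284.8 177.8] 266.3379310344828 161.61379310344827
[ 0.497  -0.1061  0.08  ] [ 0.4971 -0.1084  0.08  ]
pos [ 0.4802 -0.1168  0.279 ] ang 13.7 tilt 0.04 -> shift [ 1.4387  0.3372 -0.0036] turn -0.05 t 2.6 F [-0.3  0.2 -0.4]
```

View pics/w1.png

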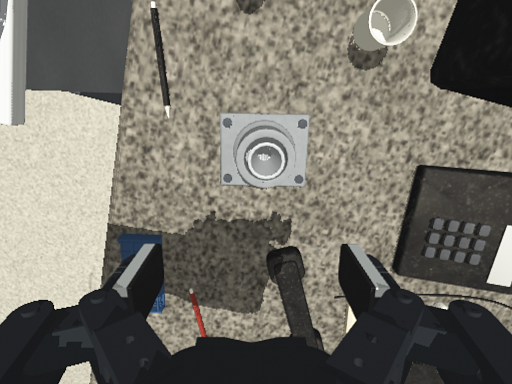

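The mouth of the sleeve is the ring at about (266,158), at about (0.496,-0.107) in the world.

{"method": "send_rows", "body": {"moves": [[[0.95,0.12,0],-0.05,1],[[0.95,0.12,0],-0.05,1],[[0.95,0.12,0],-0.05,1],[[0.95,0.12,0],-0.05,1],[[0.95,0.12,0],-0.05,1],[[0.95,0.12,0],-0.05,1],[[0.95,0.12,0],-0.05,1]]}}

```text
time_s: 3.3
position: [0.4463, 0.1737, 0.2796]
tool_rot: [0.599, 0.801, 0.001, -0.0]
force: [0.9, -0.7, 0.0]
finger_gap: 0.0854
finger_force: 0.0
```

```bash
cat >> h.py <<'E'
def find(n,z,cam="wrist"):
    for k in bot.silhouettes(cam,n)[:2]:
        m=k["region"];ys,xs=np.nonzero(m);e=k["extent"]
        print(n,round(k["p"],2),np.round(e,1),atz(cam,[(e[0]+e[2])/2,(e[1]+e[3])/2],z),atz(cam,[xs.mean(),ys.mean()],z))
E
python3 - <<'E'
from h import *
im=bot.snapshot("wrist");cv2.imwrite("pics/w2.png",im[:,:,::-1])
find("anvil",.126);find("punch",.126)
go([.476,.3265,.28],16)
E
```

```text
anvil 0.67 [297.1   1.5 355.6  58.9] [0.4752 0.3151 0.126 ] [0.4744 0.3166 0.126 ]
punch 0.9 [294.8  91.8 342.8 139.3] [0.4944 0.2432 0.126 ] [0.4938 0.2424 0.126 ]
pos [0.4476 0.1688 0.2791] ang 16.1 tilt 0.03 -> shift [ 0.479   0.2363 -0.0033] turn 0.001 t 3.45 F [ 0.1 -0.5 -0.4]
```

View pics/w2.png

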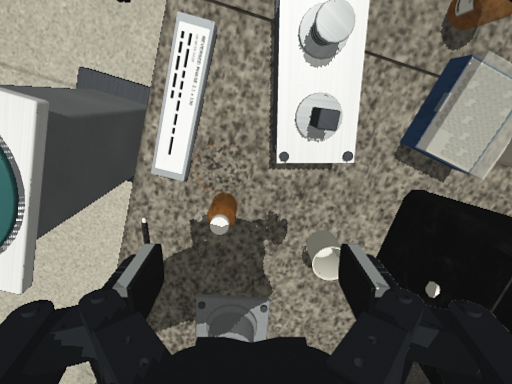

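The anvil's round head is at about (334,22) and the punch's square grip at (325,118).

{"method": "send_rows", "body": {"moves": [[[0.3,0.2,0],0,1],[[0.3,0.2,0],0,1],[[0.3,0.2,0],0,1],[[0.3,0.2,0],0,1]]}}

```text
time_s: 3.85
position: [0.4803, 0.2732, 0.2786]
tool_rot: [0.601, 0.799, -0.0, -0.001]
force: [-0.5, 0.0, 0.3]
finger_gap: 0.0852
finger_force: 0.0
```

Run:
```python
from h import *
im=bot.snapshot("wrist");cv2.imwrite("pics/w3.png",im[:,:,::-1])
find("anvil",.126);find("punch",.126)
g=cv2.medianBlur(cv2.cvtColor(im,cv2.COLOR_RGB2GRAY),3)
c=cv2.HoughCircles(g,cv2.HOUGH_GRADIENT,1,15,param1=120,param2=18,minRadius=12,maxRadius=45)
for x in c[0][:10]:
    print(x,atz("wrist",x[:2],.126),atz("wrist",x[:2],.084))
go([.476,.3265,.28],16)
```

```text
punch 0.88 [245.5 171.2 284.5 216.2] [0.5006 0.2559 0.126 ] [0.4978 0.2584 0.126 ]
[151.5 201.5  44.4] [0.3893 0.2149 0.126 ] [0.3793 0.1966 0.084 ]
[160.5 172.5  44.4] [0.3923 0.2481 0.126 ] [0.3828 0.2346 0.084 ]
[178.5 108.5  44.4] [0.3967 0.3146 0.126 ] [0.3878 0.3105 0.084 ]
[171.5 161.5  44.4] [0.4007 0.2623 0.126 ] [0.3924 0.2508 0.084 ]
[173.5 123.5  44.4] [0.395  0.2995 0.126 ] [0.3859 0.2933 0.084 ]
[353.5 176.5  44.4] [0.5818 0.2985 0.126 ] [0.5991 0.2921 0.084 ]
[349.5  64.5  44.4] [0.5387 0.396  0.126 ] [0.5499 0.4034 0.084 ]
[292.5 287.5  44.4] [0.5638 0.1565 0.126 ] [0.5785 0.13   0.084 ]
[354.5 106.5  44.4] [0.557  0.3628 0.126 ] [0.5708 0.3655 0.084 ]
[391.5  75.5  44.4] [0.5795 0.398  0.126 ] [0.5964 0.4057 0.084 ]
pos [0.4804 0.2712 0.2792] ang 16.0 tilt 0.06 -> shift [ 0.1811  0.0369 -0.0028] turn 0.0 t 4.0 F [-0.  -0.8 -0.1]
```

View pics/w3.png

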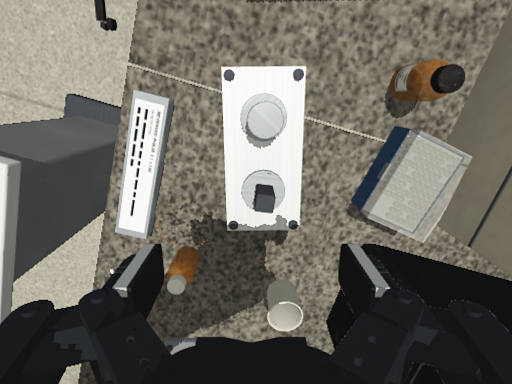

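The head's disc is centred at about (266,120) and the punch at (264,198). The plate's screws are at (229,75), (299,74), (233,225) and (292,225).

Run:
```python
from h import *
bot.snapshot("wrist")
find("anvil",.126)
print(atz("wrist",(266,120),.126),atz("wrist",(263,117),.084))
P=[atz("wrist",u,.076) for u in((229,75),(299,74),(233,225),(292,225))];print(P,np.mean(P,0))
go([.476,.3265,.15],16)
```

```text
anvil 0.7 [241.2  89.5 290.9 140.7] [0.4786 0.3322 0.126 ] [0.4764 0.3316 0.126 ]
[0.4799 0.3278 0.126 ] [0.4787 0.3277 0.084 ]
[array([0.4311, 0.3593, 0.076 ]), array([0.5034, 0.3813, 0.076 ]), array([0.4811, 0.1909, 0.076 ]), array([0.5521, 0.2114, 0.076 ])] [0.491925 0.285725 0.076   ]
pos [0.4803 0.2716 0.2795] ang 16.0 tilt 0.06 -> shift [0.1804 0.0366 0.4314] turn 0.001 t 4.1 F [-0.8 -0.6  0.8]
```

{"method": "send_rows", "body": {"moves": [[[0.18,0.047,0.1],0,1],[[0.18,0.047,0.3],0,1],[[0.18,0.047,0.4],0,0.8],[[0.18,0.047,0.5],0,0.7],[[0.18,0.047,0.58],0,0.7],[[0.18,0.047,0.62],0,0.7],[[0.18,0.047,0.64],0,0.7],[[0.18,0.047,0.645],0,0.7],[[0.18,0.047,0.645],0,0.7]]}}

```text
time_s: 5.0
position: [0.479, 0.3292, 0.0867]
tool_rot: [0.601, 0.799, 0.001, 0.0]
force: [0.1, 0.8, -0.4]
finger_gap: 0.06
finger_force: 0.0
```

Run:
```python
from h import *
cv2.imwrite("pics/s4.png",cv2.resize(bot.snapshot("side")[200:320,200:320,::-1],(600,600),interpolation=cv2.INTER_CUBIC))
go([.479,.3275,.085],16);print(bot.state()["finger_gap"])
```

```text
pos [0.479  0.3293 0.0869] ang 16.1 tilt 0.09 -> shift [-0.0059 -0.0016  0.0063] turn 0.003 t 5.05 F [ 0.3  0.2 -0.7]
0.0595524883182756
```

View pics/s4.png

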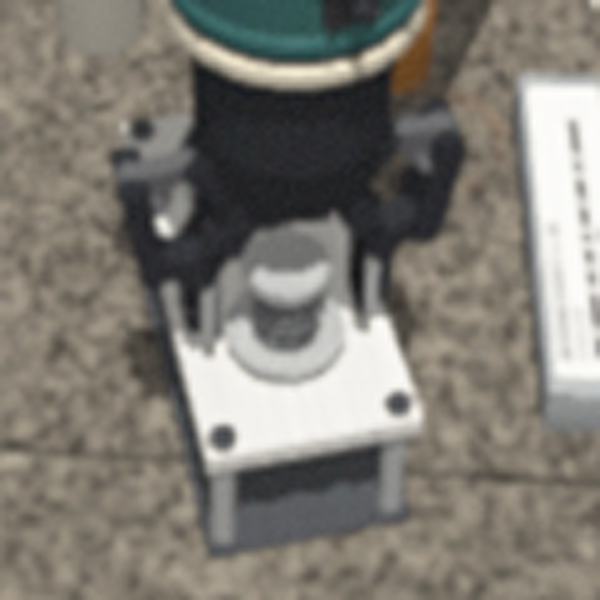

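The fingers stand on either side of the grip (finger tips near (205,345) and (365,320)), clear of the collar, so I close them.

{"method": "send_rows", "body": {"moves": [[[0,0,0.004],0,0],[[0,0,0.004],0,0],[[0,0,0.004],0,0],[[0,0,0.004],0,0],[[0,0,0.004],0,0],[[0,0,0.004],0,0],[[0,0,0.004],0,0]]}}

```text
time_s: 5.75
position: [0.4786, 0.3293, 0.0852]
tool_rot: [0.601, 0.799, 0.0, 0.0]
force: [-1.4, -2.1, 5.7]
finger_gap: 0.0334
finger_force: 58.7
```

{"method": "send_rows", "body": {"moves": [[[0,0,0],0,0],[[0,0,-0.04],0,0],[[0,0,-0.08],0,0],[[0,0,-0.08],0,0]]}}

```text
time_s: 6.15
position: [0.4792, 0.3298, 0.1107]
tool_rot: [0.601, 0.799, 0.001, 0.0]
force: [0.7, 0.0, -2.7]
finger_gap: 0.0332
finger_force: 60.0
```

Run:
```python
from h import *
cv2.imwrite("pics/s5.png",cv2.resize(bot.snapshot("side")[190:300,200:320,::-1],(654,600),interpolation=cv2.INTER_CUBIC))
go([.479,.3275,.085],16);print(bot.state()["finger_gap"])
```

```text
pos [0.4789 0.3294 0.1098] ang 16.2 tilt 0.1 -> shift [-0.0062 -0.0017  0.0825] turn 0.003 t 6.2 F [-0.1  0.1 -3.7]
0.033411803172854845
```

View pics/s5.png

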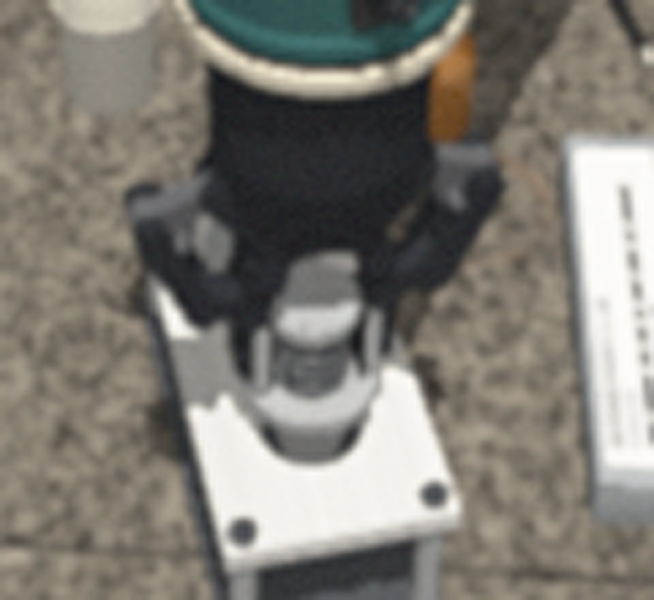

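The anvil is lifted, held upright with the shank (310,430) coming up out of the hole. Now I raise and swing it.

{"method": "send_rows", "body": {"moves": [[[0,0,-0.12],0,0],[[0,0,-0.25],0,0],[[0,0,-0.35],0,0],[[-0.15,-0.04,-0.4],0,0],[[-0.3,-0.08,-0.4],0,0],[[-0.45,-0.11,-0.4],0,0],[[-0.6,-0.14,-0.4],0,0],[[-0.75,-0.18,-0.4],0,0],[[-0.87,-0.21,-0.4],0,0],[[-0.95,-0.23,-0.4],0,0],[[-0.95,-0.23,-0.4],0,0]]}}

```text
time_s: 7.3
position: [0.4915, 0.0324, 0.2282]
tool_rot: [0.603, 0.798, -0.001, 0.0]
force: [0.0, 0.3, -3.1]
finger_gap: 0.0334
finger_force: 60.4
```

```bash
python3 -c "
from h import *
go([.47,-.15,.235],14)"
```

```text
pos [0.4915 0.0324 0.2282] ang 15.9 tilt 0.08 -> shift [-0.5652 -0.2349 -0.0218] turn 0.041 t 7.3 F [ 0.   0.3 -3.1]
```

{"method": "send_rows", "body": {"moves": [[[-0.15,-0.05,-0.02],0,0],[[-0.3,-0.1,-0.02],0,0],[[-0.45,-0.15,-0.02],0,0],[[-0.54,-0.18,-0.02],0,0],[[-0.57,-0.18,-0.02],0,0],[[-0.57,-0.18,-0.02],0,0],[[-0.57,-0.18,-0.02],0,0]]}}

```text
time_s: 8.0
position: [0.4874, -0.1415, 0.2345]
tool_rot: [0.6, 0.8, 0.0, -0.0]
force: [0.7, 0.1, -2.7]
finger_gap: 0.0335
finger_force: 60.4
```

Run:
```python
from h import *
go([.496,-.107,.13])
im=bot.snapshot("wrist");cv2.imwrite("pics/w6.png",im[:,:,::-1])
find("sleeve",.08);find("anvil",.1)
```

```text
pos [ 0.4874 -0.1415  0.2345] ang 16.3 tilt 0.04 -> shift [0.1021 0.0596 0.3484] turn 0 t 8.0 F [ 0.7  0.1 -2.7]
sleeve 0.78 [245.8 127.  288.1 166.1] [ 0.4953 -0.1094  0.08  ] [ 0.4963 -0.1084  0.08  ]
anvil 0.73 [206.5 196.  296.5 331.2] [ 0.5142 -0.2286  0.1   ] [ 0.5125 -0.2291  0.1   ]
```

View pics/w6.png

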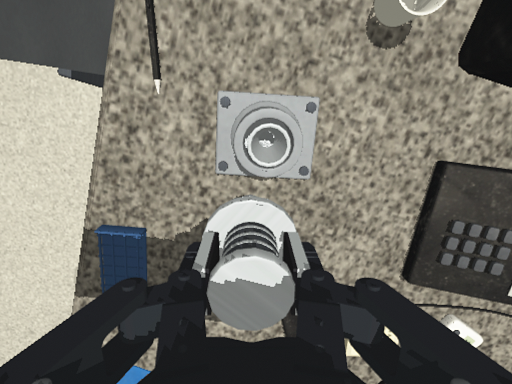

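The socket ring is at about (268,144). The held anvil's head is centred at (251,289) with the collar above it at (252,220), on the fingers' centre line and apparently straight.

Run:
```python
from h import *
print(atz("wrist",(268,144),.08),atz("wrist",(251,289),bot.state()["position"][2]+.041), atz("wrist",(251,241),bot.state()["position"][2]-.001))
im=bot.snapshot("wrist")[85:200,200:330]
g=cv2.cvtColor(im,cv2.COLOR_RGB2GRAY)
c=cv2.HoughCircles(g,cv2.HOUGH_GRADIENT,1,3,param1=120,param2=14,minRadius=14,maxRadius=42)
for x in c[0][:8]: print(x+[200,85,0],atz("wrist",x[:2]+[200,85],.08),atz("wrist",x[:2]+[200,85],.068))
bot.snapshot("top");find("sleeve",.08,"top");bot.snapshot("side");find("sleeve",.074,"side")
```

```text
[ 0.4955 -0.1069  0.08  ] [ 0.487  -0.1392  0.2756] [ 0.4871 -0.1393  0.2336]
[267.5        142.5         25.39999962] [ 0.4945 -0.106   0.08  ] [ 0.4957 -0.1074  0.068 ]
[265.5        135.5         35.40000153] [ 0.4906 -0.1     0.08  ] [ 0.4916 -0.1012  0.068 ]
[273.5        147.5         41.40000153] [ 0.5017 -0.109   0.08  ] [ 0.5032 -0.1106  0.068 ]
[284.5        156.5         41.40000153] [ 0.5151 -0.1146  0.08  ] [ 0.517  -0.1164  0.068 ]
[253.5        130.5         41.40000153] [ 0.4779 -0.0987  0.08  ] [ 0.4784 -0.0998  0.068 ]
[287.5        158.5         40.29999924] [ 0.5186 -0.1156  0.08  ] [ 0.5207 -0.1175  0.068 ]
[269.5        137.5         39.09999847] [ 0.495  -0.1007  0.08  ] [ 0.4961 -0.102   0.068 ]
[248.5        140.5         41.40000153] [ 0.476  -0.1094  0.08  ] [ 0.4764 -0.111   0.068 ]
sleeve 0.82 [331.2 176.6 354.9 196.5] [ 0.4946 -0.1042  0.08  ] [ 0.497  -0.1097  0.08  ]
sleeve 0.48 [253.1 140.6 265.7 151.6] [ 0.4911 -0.1081  0.074 ] [ 0.497  -0.1004  0.074 ]
```

{"method": "send_rows", "body": {"moves": [[[0.097,0.058,0],0,0],[[0.097,0.058,0.1],0,0],[[0.097,0.058,0.2],0,0],[[0.097,0.058,0.27],0,0],[[0.097,0.058,0.32],0,0],[[0.097,0.058,0.36],0,0],[[0.097,0.058,0.38],0,0],[[0.097,0.058,0.38],0,0],[[0.097,0.058,0.38],0,0]]}}

```text
time_s: 9.3
position: [0.4962, -0.1103, 0.1212]
tool_rot: [0.601, 0.799, 0.0, 0.0]
force: [0.6, -0.1, -2.1]
finger_gap: 0.0335
finger_force: 60.5
```

Run:
```python
from h import *
im=bot.snapshot("side");go([.4958,-.1088,.102])
w=bot.snapshot("wrist")
cv2.imwrite("pics/s7.png",np.hstack([cv2.resize(im[90:170,210:310,::-1],(500,400),interpolation=cv2.INTER_CUBIC),w[:,150:400,::-1][:384].copy() if 0 else cv2.resize(w[120:320,190:340,::-1],(300,400))]))
```

```text
pos [ 0.4963 -0.1104  0.1213] ang 16.2 tilt 0.07 -> shift [ 0.0057 -0.0002  0.0644] turn 0 t 9.35 F [-0.4 -0.  -2.1]
```

View pics/s7.png

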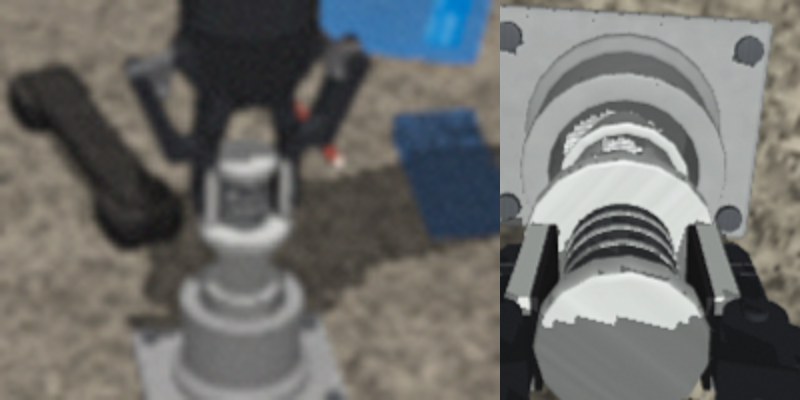

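The shank's end is inside the sleeve's mouth (about (245,285) in the side crop) and centred. Now I lower it gently.

{"method": "send_rows", "body": {"moves": [[[0.003,0,0.02],0,0],[[0.003,0,0.035],0,0],[[0.003,0,0.045],0,0],[[0.003,0,0.05],0,0],[[0.003,0,0.05],0,0]]}}

```text
time_s: 9.9
position: [0.4955, -0.1094, 0.1053]
tool_rot: [0.601, 0.8, -0.0, -0.0]
force: [-0.0, 0.9, -2.7]
finger_gap: 0.0339
finger_force: 60.5
```

No contact yet, so I keep going in smaller steps.

{"method": "send_rows", "body": {"moves": [[[0,0,0.01],0,0],[[0,0,0.02],0,0],[[0,0,0.02],0,0]]}}

```text
time_s: 10.2
position: [0.4956, -0.1093, 0.0993]
tool_rot: [0.601, 0.8, 0.0, -0.0]
force: [1.4, -0.5, -2.8]
finger_gap: 0.0333
finger_force: 60.5
```

{"method": "send_rows", "body": {"moves": [[[0,0,0.006],0,0],[[0,0,0.012],0,0],[[0,0,0.012],0,0]]}}

```text
time_s: 10.5
position: [0.4958, -0.1093, 0.0959]
tool_rot: [0.601, 0.8, 0.0, 0.0]
force: [2.6, 0.9, -3.1]
finger_gap: 0.033
finger_force: 60.5
```

{"method": "send_rows", "body": {"moves": [[[0,0.001,0.004],0,0],[[0,0.001,0.004],0,0.45],[[0,0.001,0.004],0,0.55],[[0,0.001,0.004],0,0.7],[[0,0.001,0.004],0,0.7],[[0,0.001,0.004],0,0.7]]}}

```text
time_s: 11.1
position: [0.4958, -0.1094, 0.0948]
tool_rot: [0.601, 0.799, -0.0, -0.0]
force: [-0.0, -0.6, -0.1]
finger_gap: 0.06
finger_force: 0.0
```

Run:
```python
from h import *
im=bot.snapshot("side");go([.4958,-.1088,.102]);print(bot.state()["finger_gap"],bot.state()["finger_force"])
w=bot.snapshot("wrist")
cv2.imwrite("pics/s8.png",np.hstack([cv2.resize(im[90:170,210:310,::-1],(500,400),interpolation=cv2.INTER_CUBIC),cv2.resize(w[120:320,190:340,::-1],(300,400))]))
```

```text
pos [ 0.4958 -0.1094  0.0948] ang 16.2 tilt 0.01 -> shift [ 0.0019  0.0004 -0.0241] turn 0 t 11.15 F [ 0.1  0.9 -0.2]
0.05985629018734479 0.0
```

View pics/s8.png

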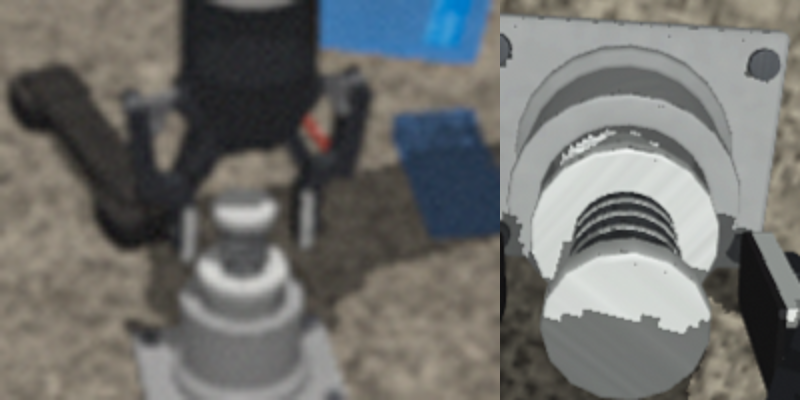

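The anvil stands upright in the socket, released, with the sleeve still showing proud of the housing. Now I raise and shut the hand.

{"method": "send_rows", "body": {"moves": [[[0,0,-0.08],0,0.7],[[0,0,-0.2],0,0.7],[[0,0,-0.3],0,0.7],[[0.006,0,-0.3],0,0],[[0.006,0,-0.3],0,0],[[0.006,0,-0.3],0,0],[[0.006,0,-0.3],0,0],[[0.006,0,-0.3],0,0],[[0.006,0,-0.3],0,0],[[0.006,0,-0.3],0,0]]}}

```text
time_s: 12.2
position: [0.4953, -0.1076, 0.1845]
tool_rot: [0.601, 0.799, -0.0, -0.0]
force: [0.0, -0.2, 0.3]
finger_gap: -0.0001
finger_force: 0.0
```

Run:
```python
from h import *
bot.snapshot("wrist");find("anvil",.133);go([.4953,-.107,.14]);print(bot.state()["finger_gap"])
bot.snapshot("top");find("anvil",.133,"top")
```

```text
anvil 0.88 [220.7 161.2 283.1 233.9] [ 0.4937 -0.098   0.133 ] [ 0.493 -0.097  0.133]
pos [ 0.4954 -0.1076  0.1847] ang 16.2 tilt 0.01 -> shift [0.002  0.0004 0.149 ] turn 0 t 12.3 F [-0.8  0.4  0.1]
0.00039736134368778927
anvil 0.92 [336.1 171.3 355.5 197.7] [ 0.494  -0.0985  0.133 ] [ 0.4906 -0.0948  0.133 ]
```

Now down to just above the head, then I press on slowly.

{"method": "send_rows", "body": {"moves": [[[0.005,0,0.08],0,0],[[0.005,0,0.13],0,0],[[0.005,0,0.15],0,0],[[0.005,0,0.16],0,0],[[0.005,0,0.17],0,0],[[0.005,0,0.175],0,0],[[0.005,0,0.175],0,0]]}}

```text
time_s: 13.1
position: [0.4951, -0.1062, 0.1325]
tool_rot: [0.601, 0.799, 0.0, 0.0]
force: [-0.2, -0.3, 0.6]
finger_gap: 0.0001
finger_force: 0.0
```

{"method": "send_rows", "body": {"moves": [[[0,0,0.006],0,0],[[0,0,0.012],0,0],[[0,0,0.018],0,0],[[0,0,0.02],0,0],[[0,0,0.02],0,0]]}}

```text
time_s: 13.6
position: [0.4954, -0.1063, 0.1267]
tool_rot: [0.601, 0.799, 0.0, 0.0]
force: [-0.3, -0.2, 4.0]
finger_gap: -0.0002
finger_force: 2.1
```

{"method": "send_rows", "body": {"moves": [[[0,0,0.006],0,0],[[0,0,0.012],0,0],[[0,0,0.018],0,0],[[0,0,0.02],0,0]]}}

```text
time_s: 14.0
position: [0.4954, -0.1063, 0.1206]
tool_rot: [0.601, 0.799, 0.0, 0.0]
force: [-0.1, -1.0, 6.8]
finger_gap: 0.0002
finger_force: 3.5
```

{"method": "send_rows", "body": {"moves": [[[0,0,0.004],0,0],[[0,0,0.008],0,0],[[0,0,0.012],0,0],[[0,0,0.012],0,0]]}}

```text
time_s: 14.4
position: [0.4969, -0.1065, 0.119]
tool_rot: [0.601, 0.799, 0.0, 0.002]
force: [-7.5, -0.5, 40.9]
finger_gap: -0.0
finger_force: 20.5
```

The force jumped to 41 N with the head at 0.12 m, which means the sleeve is on its stop. I back off and check.

{"method": "send_rows", "body": {"moves": [[[0,0,-0.01],0,0],[[0,0,-0.1],0,0],[[0,0,-0.25],0,0],[[0,0,-0.4],0,0],[[0,0,-0.4],0,0],[[0,0,-0.4],0,0]]}}

```text
time_s: 15.0
position: [0.4952, -0.1065, 0.2374]
tool_rot: [0.601, 0.799, 0.0, 0.001]
force: [-0.5, 0.0, -0.7]
finger_gap: -0.0
finger_force: 0.0
```

Run:
```python
from h import *
im=bot.snapshot("side");go([.4958,-.1088,.102])
w=bot.snapshot("wrist")
cv2.imwrite("pics/s9.png",np.hstack([cv2.resize(im[90:170,210:310,::-1],(500,400),interpolation=cv2.INTER_CUBIC),cv2.resize(w[80:280,190:340,::-1],(300,400))]))
```

```text
pos [ 0.4947 -0.1064  0.2364] ang 16.1 tilt 0.02 -> shift [-0.0087  0.0014  0.4479] turn 0 t 15.05 F [ 0. -0. -1.]
```

View pics/s9.png

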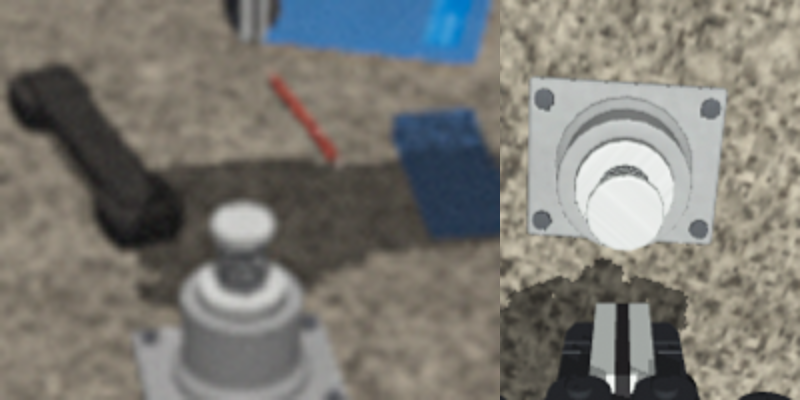

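The anvil stands upright with its collar now just above the housing rim (about (243,285)), so the sleeve is right down. The robot is clear of everything.

```bash
python3 -c "
from rig import bot
print(bot.sign_off())"
```

```text
the job is handed in; nothing more can be done
None
```

The tapered insert stands upright in the socket with the sleeve driven down to its stop, the straight-shank insert was left in the rest, and I handed the job in at about 15 s; no verdict came back.

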